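# Fit the crank to the yarn winder and bring the yarn catch to the guide

## Robot

A 6-joint arm with a two-finger parallel gripper is mounted at the origin on the work surface. World frame = base frame: x ahead of the robot, y to its left, z up, the work surface at z = 0. Lengths are in m, angles in degrees, forces in N, time in s.
With the tool pointing down it reaches from about 0.375 to 0.75 m from the base axis. Payload 9 kg.
Tool frame: the origin (TCP) lies where the fingers leave the gripper's body, on its centre line; the fingertips stand 73 mm ahead of it and the grasp point (between the pads) lies 54 mm ahead of it (robot.tip_reach is the distance from the TCP to the fingertips, in m); z points along the fingers, y is the direction in which the jaws open and shut (so a half turn about z gives the same grasp; the last joint's range is limited). The gripper opens to 85 mm and grips with 20 to 120 N. Pads are 22 mm wide; open, the fingers measure 114 mm over their backs; the gripper's body (76 mm by 85 mm) begins 54 mm behind the grasp point. The pads swing forward as they close: fully open they stand 13 mm farther back than shut.
Start: joints at [64.36, 5.964, 5.575, 89.605, 0, 77.527], TCP at [0.137, 0.584, 0.304] pointing down, gripper open.
Joint ranges: [-171.21, 171.21], [-48.23, 106.86], [-62.78, 66.21], [-105.2, 120.99], [-86.42, 89.51], [-180, 180]. Speed limits (degrees/s): [127.2, 127.2, 147.25, 180, 180, 180].

## Interface

Orientations are given as [roll, pitch, yaw] about the fixed x, y, z axes, in that order (R = Rz(yaw) Ry(pitch) Rx(roll)).
In Python, from plant import robot gives the robot as it stands. Calls block until the motion is done:
- robot.move_pose(position, orientation): joint-space move of the TCP to a pose.
- robot.line_to(position, vel=0.15, rotation=None, guard=None): straight line of the TCP; rotation=None keeps the orientation; vel is the mean speed in m/s. With guard (N) it stops when the force on the tool has changed by that much, and returns True; else False.
- robot.goto_joints(angles): joint-space move.
- robot.set_gripper(opening): finger opening in m; the grip force is fixed at half the most; returns when the fingers have stopped.
- robot.pause(seconds).
- robot.ik(position, orientation): joint angles nearest the present ones, or None.
- robot.observe(): the state.
- robot.grab_frame(name): name is "scene" or "top" or "wrist"; returns the picture (480x640x3 uint8, blue, green, red); there is no depth.
- robot.get_calibration(name): a dict with "vertical_fov" (degrees; the focal length in pixels is half the picture's height over the tangent of half this angle, whatever the lens; pixels are square), "cx", "cy" (the principal point, pixels), "rvec" (rotation vector, rad) and "tvec" (3), from world to camera coordinates, as OpenCV has them. Camera axes: x right, y down, z forward; pixel columns grow to the right and rows downward; lengths in m; the calibration is good to about 2 mm. A picture is of the moment at which its call begins: read the wrist's pose just before it. get_calibration takes no time and is no camera call; for the wrist camera it gives the pose at the moment of the call.
A pose or a line that the arm cannot do raises robot.IKError and nothing moves.
- robot.job_done(): hands the job in, once; it reports no verdict.
The state is a dict: "time": time; "q": joint angles; "qvel": joint speeds; "joint_torque": joint torques, N m; "tool_pos": TCP position; "tcp_rot": TCP orientation; "ft_force": force on the tool from outside, world axes, zero at the start; "torque": the same for the moment, N m; "gripper_width": finger opening in m.
Only numpy, scipy, OpenCV 4.12 (cv2) and the standard library are available. Lean on these libraries where they do the work, as an engineer would, in place of code of your own. Each camera call takes 0.05 s, during which the arm holds its last target. There are 200 camera calls.

## Task

Fit the loose crank on the yarn winder's upright splined drive shaft: feel for the angle at which the splines mesh and ease it down until it sits fully home, flat on the collar, never forcing it. Then, with the crank, turn the winder until the red yarn catch on the spindle's flange faces the wire guide eye, and let go. Do not handle the spindle itself and leave the other things on the desk where they are.

Things in the scene. Friction and masses are not known exactly. Their poses are not given: they have to be found in the camera images.
- crank: The loose crank, about 0.28 kg, lying flat on the desk knob up: an aluminium arm 22 mm wide and 14 mm thick, a steel hub (40 mm round with two flats 32 mm apart across the arm, 28 mm tall) at one end and an upright wooden knob at the other (25 mm wide, top 57 mm above the underside, 105 mm from the hub). Origin on the axis of the hub's bore at the flat underside; z up along the bore, x along the arm to the knob.
- crank_hub (a point): Middle of the crank's hub, where its flats can be gripped across the arm: on the axis of the bore, 14 mm above the flat underside, axes as the crank's. The bore goes right through and has four splined slots, on the x and y axes (repeating every 90 degrees): slots 7.8 mm wide and 24.8 mm across their ends, 15.4 mm across the lands between them.
- crank_arm (a point): A place to grip the crank: in the middle of the arm's 22 x 14 mm section, 45 mm from the bore's axis, 7 mm above the underside; the plain arm runs from 20 to 92 mm from the bore. x points to the knob, y is across the arm.
- winder: The yarn winder, screwed down: steel base 130 x 360 mm, white housing 100 mm wide, its top 60 mm above the desk. Origin at desk height under the drive shaft's axis; z up; the spindle's axis is 190 mm away along -y, the wire guide 264 mm. One turn of the drive shaft turns the spindle two turns the same way.
- drive_seat (a point): Centre of the top face of the shaft's fixed collar (46 mm wide, a firm rubber ring on it), 78 mm above the desk, where the crank's underside must come to rest. The axes are the winder's, not the shaft's. From here the steel shaft rises: four keys, 6 mm wide, 22 mm across, square-ended, up to 18 mm; then a round pilot 13.6 mm wide with a coned tip, up to 31 mm.
- shaft_tip (a point): Tip of the drive shaft's pilot, 31 mm above the collar. The shaft's angle differs every time and is NOT measured (axes: the winder's): its keys stand 15 to 75 degrees off the winder's x and y. The hub slips over the pilot, then rests on the key ends 18 mm above the collar until turned to match (play 6 degrees either way; all four matches are good). The shaft needs 0.15 N m to turn, so it stands still under a lightly rubbing hub.
- spindle: The winder's spindle, turned only by the drive: a white flange 110 mm wide, 66 to 73 mm above the desk, and on it an empty orange cone 58 mm wide, up to 188 mm above the desk. Origin on its axis at desk height; z up; its -y axis points to the yarn catch.
- yarn_catch (a point): Middle of the red yarn catch, a 12 mm slotted cleat on the rim of the spindle's flange, 48 mm from the spindle's axis, 79 mm above the desk. It starts 70 to 125 degrees counterclockwise of the guide eye (seen from above), so about 35 to 63 degrees of crank turn bring it there clockwise.
- guide_eye (a point): Centre of the steel wire guide eye (16 mm ring on an upright wire, fixed to the winder), 74 mm from the spindle's axis, 106 mm above the desk. With the catch facing it, the two are 26 mm apart seen from above.
- phone: Bystander, to be left alone: black phone lying flat, 75 x 150 x 8 mm; origin under its centre.
- marker: Bystander, to be left alone: black marker pen lying flat, 135 x 12 mm; origin under its centre.
- mug: Bystander, to be left alone: white mug, 80 mm wide, 92 mm tall; origin under its centre.
- oil: Bystander, to be left alone: small closed oil bottle with a red cap, 32 mm wide, 72 mm tall; origin under its centre.
- spare_cone: Bystander, to be left alone: empty grey-green yarn cone standing, 58 mm wide, 109 mm tall; origin under its centre.
- stapler: Bystander, to be left alone: dark blue stapler, 125 x 36 x 45 mm; origin under its centre.
- driver: Bystander, to be left alone: screwdriver lying flat, 160 mm long; origin under its centre.
- tape_measure: Bystander, to be left alone: round pink tape measure, 54 mm wide, 18 mm tall; origin under its centre.
Things that resemble listed ones, but are neither listed nor needed, are in the scene too. Several things have the shape of the crank; the one meant has the colours described above.

How it is judged (in metres and radians):
On the way, in this order (a step that is already met when the one before it is completed fails the run):
1. the crank is meshed on the splined shaft and fully home on the collar (z of crank_hub in the frame of winder below 0.0945 m and horizontal distance between crank_hub and drive_seat below 0.003 m and angle between crank_hub's own z axis and vertical below 0.06 rad), for 0.2 s.
2. the crank, still home, has turned the winder until the yarn catch faces the guide eye (all of step 1 and horizontal distance between yarn_catch and guide_eye below 0.035 m), for 0.1 s.
At the end, for the whole second after the job is handed in: The crank sits fully home on the drive shaft (within 2.5 mm of the collar in height, 3 mm of the axis, 0.06 rad of level), the red yarn catch faces the guide eye (within 35 mm of it seen from above, about 22 degrees of spindle turn either way), the crank is let go and nothing turns (all of step 2 and contact force between the fingers and crank below 0.1 N and angular speed of spindle below 0.2 rad/s); the robot touches nothing.
It fails at once if the crank is forced: it presses on the winder with more than 60 N (contact force between crank and winder above 60 N).
It fails at once if the robot pushes the spindle itself (contact force between any of the fingers, the arm and spindle above 2 N).
It fails at once if a bystander is moved by more than 30 mm (distance of any of phone, marker, mug, oil, spare_cone, stapler, driver, tape_measure from where it was at the start of the episode above 0.03 m).
It also fails if it takes over 64 s, if anything falls off the work surface, if the arm or the gripper's body presses on something with over 40 N, if the wrist force passes 120 N, or if a joint passes its speed limit or range.

## Working session

There is one attempt and no reset: what is moved stays moved. The work goes in short steps, each a Python script; the robot and the scene stay as the last script left them, time stands still between calls to the robot, and variables do not carry over. Pictures are saved under pics/ and viewed, about 8 in all and at most 12, crops included, and the job is handed in when it is done.

```bash
ls; mkdir -p pics; cat > h.py <<'E'
import numpy as np, cv2
from plant import robot
def cal(n):
    c=robot.get_calibration(n); f=240/np.tan(np.radians(c["vertical_fov"])/2)
    K=np.array([[f,0,c["cx"]],[0,f,c["cy"]],[0,0,1.]])
    return K,cv2.Rodrigues(np.array(c["rvec"],float))[0],np.array(c["tvec"],float).ravel()
def ray(C,uv,z):
    K,R,t=C; d=R.T@np.linalg.inv(K)@np.array([uv[0],uv[1],1.]); o=-R.T@t
    return o+d*(z-o[2])/d[2]
def proj(C,P):
    K,R,t=C; p=K@(R@np.array(P,float)+t); return p[:2]/p[2]
E
python3 - <<'E'
from h import *
for n in("top","scene"):
    cv2.imwrite(f"pics/{n}0.png",robot.grab_frame(n)); c=robot.get_calibration(n); K,R,t=cal(n); print(n,c,-R.T@t)
print(robot.observe())
E
```

```text
pics
top {'vertical_fov': 52.820559061753485, 'cx': 316.1631344159192, 'cy': 236.9184133701211, 'rvec': array([ 2.20278591, -2.01693124,  0.21386041]), 'tvec': array([0.02935634, 0.56583864, 1.11374061])} [0.32276486 0.06463879 1.20544514]
scene {'vertical_fov': 54.18452886575024, 'cx': 319.54598697845245, 'cy': 233.97666178500842, 'rvec': array([ 1.84566691,  1.76515251, -0.624325  ]), 'tvec': array([-0.09775435, -0.36820034,  1.35716304])} [1.15714321 0.02509932 0.80461701]
{'time': 0.1, 'q': array([6.43601535e+01, 5.99526856e+00, 5.53188013e+00, 8.96031370e+01,
       2.78258000e-05, 7.75276012e+01]), 'qvel': array([ 0.06581758, -0.01984499,  0.15569255, -0.0806031 , -0.00612584,
        0.04633783]), 'joint_torque': array([ 6.79020333e-03, -5.58204567e+01,  5.04721892e+01,  1.30407893e-02,
       -2.81617567e-04, -3.91826859e-06]), 'tool_pos': array([0.13657066, 0.58404302, 0.3032028 ]), 'tcp_rot': array([-1.79935051e+02, -1.43946062e-02,  1.66832544e+02]), 'ft_force': array([ 0.3677494 ,  0.78448904, -0.06494538]), 'torque': array([ 0.00609801, -0.04722556, -0.01092374]), 'gripper_width': 0.0854442430746221}
```

View pics/top0.png

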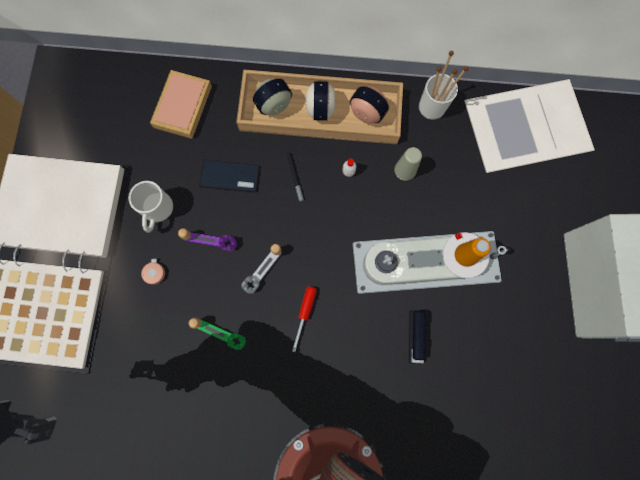

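View pics/scene0.png

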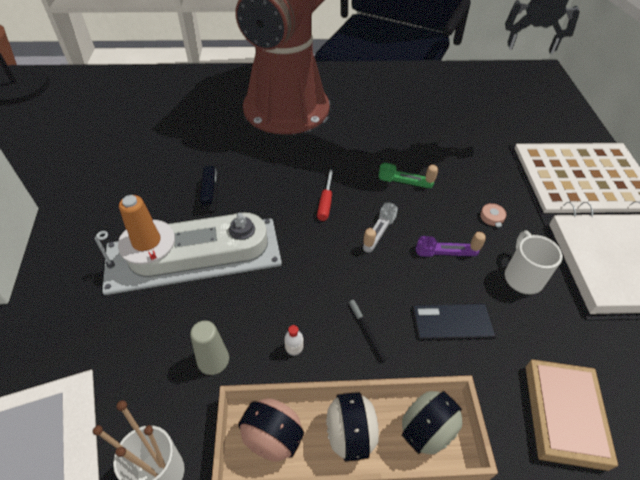

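Crank-shaped things in the top view are purple (208,240), green (218,334) and the bare aluminium/steel one with a wooden knob (hub 251,285; knob 276,249). I choose the aluminium one. The winder's shaft is near (387,261), the catch near (459,237) and the eye near (502,250). Next is a close crop of each.

```bash
python3 - <<'E'
from h import *
im=cv2.imread("pics/top0.png")
a=cv2.resize(im[230:305,225:300],(400,400),interpolation=cv2.INTER_CUBIC)  # x5.333
b=cv2.resize(im[225:300,350:425],(400,400),interpolation=cv2.INTER_CUBIC)
cv2.imwrite("pics/c1.png",np.hstack([a,b]))
C=cal("top")
print("hub",ray(C,(251,285),.028),"knob",ray(C,(276,249),.057))
s=ray(C,(387,261),.105);e=ray(C,(502,250),.106);c=ray(C,(459,237),.079);print(s,e,c,np.linalg.norm(s-e))
S=cal("scene");print("scene hub",ray(S,(388,211),.028),"knob",ray(S,(370,232),.057),"tip",ray(S,(242,219),.105),"eye",ray(S,(102,237),.106))
E
```

```text
hub [0.43408171 0.22705587 0.028     ] knob [0.52305179 0.17296385 0.057     ]
[ 0.50932497 -0.08911476  0.105     ] [ 0.55839467 -0.3530125   0.106     ] [ 0.58668789 -0.26060375  0.079     ] 0.2684228941139525
scene hub [0.4448984  0.22979211 0.028     ] knob [0.52972907 0.17569048 0.057     ] tip [ 0.52692822 -0.08549698  0.105     ] eye [ 0.56468586 -0.34960561  0.106     ]
```

View pics/c1.png

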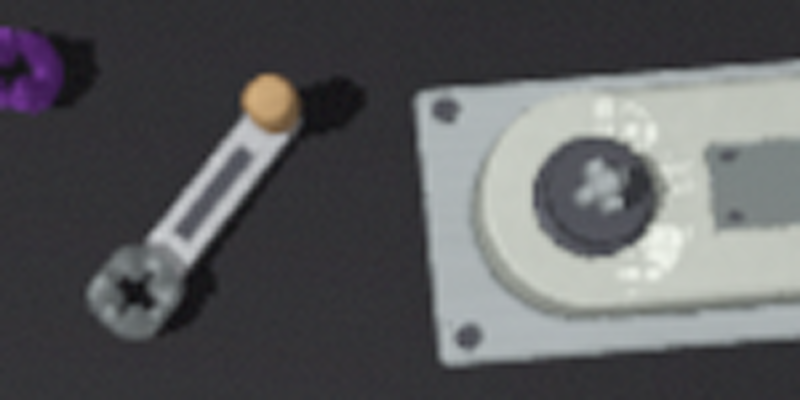

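```bash
python3 - <<'E'
from h import *
C=cal("top")
print("hub",ray(C,(250.3,284.4),.028),"knob",ray(C,(275.6,249.3),.057),"collar",ray(C,(386.9,262.1),.078),"tip",ray(C,(388,258.75),.107))
robot.move_pose([.5,-.09,.28],[180,0,150]); 
W=cal("wrist"); a=robot.grab_frame("wrist"); np.savez("wA.npz",*W)
robot.move_pose([.44,.226,.22],[180,0,149])
W=cal("wrist"); b=robot.grab_frame("wrist"); np.savez("wB.npz",*W)
cv2.imwrite("pics/wA.png",a);cv2.imwrite("pics/wB.png",b)
o=robot.observe();print(o["time"],o["tool_pos"],o["tcp_rot"],o["q"],-W[1].T@W[2],robot.tip_reach)
cv2.imwrite("pics/w1.png",np.hstack([cv2.resize(a,(400,300)),cv2.resize(b,(400,300))]))
E
```

```text
hub [0.43538586 0.22892161 0.028     ] knob [0.52223477 0.17384832 0.057     ] collar [ 0.5112609  -0.09280303  0.078     ] tip [ 0.51441913 -0.09082887  0.107     ]
4.15 [0.44071541 0.22515428 0.22030243] [1.79985992e+02 3.43319158e-02 1.48923086e+02] [ 1.18869326e+01 -1.26460501e+01 -2.10579239e+01  8.15534560e+01
 -1.31479399e-02  4.29638389e+01] [0.38204482 0.26163315 0.29020486] 0.0726
```

View pics/w1.png

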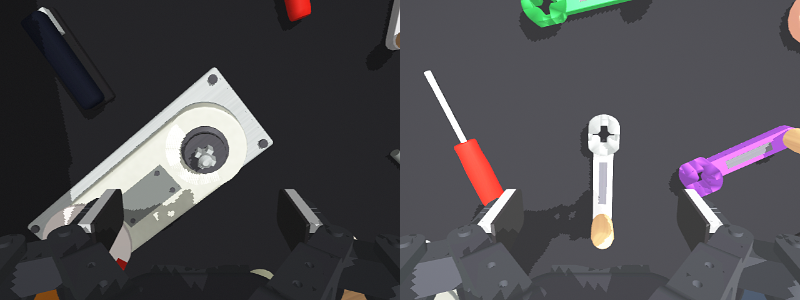

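Left: shaft near wrist pixel (325,245) with the keys visible. Right: the aluminium crank with its hub near (325,215). I'll view enlarged crops of both.

```bash
python3 - <<'E'
from h import *
a=cv2.imread("pics/wA.png");b=cv2.imread("pics/wB.png")
cv2.imwrite("pics/c2.png",np.hstack([cv2.resize(a[195:315,265:385],(400,400),interpolation=cv2.INTER_CUBIC),cv2.resize(b[170:410,200:440],(400,400),interpolation=cv2.INTER_CUBIC)]))
E
```

```text
(no output)
```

View pics/c2.png

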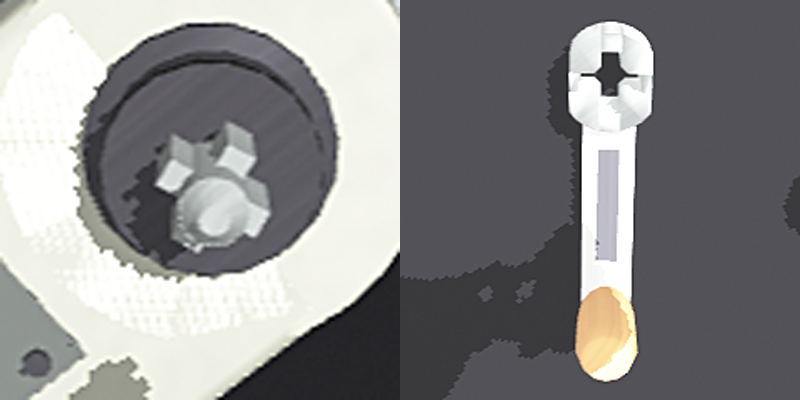

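```bash
python3 - <<'E'
from h import *
A=[np.load("wA.npz")[f"arr_{i}"] for i in range(3)];B=[np.load("wB.npz")[f"arr_{i}"] for i in range(3)]
a=lambda u,v,z:ray(A,(265+u*.3,195+v*.3),z)[:2]
b=lambda u,v,z:ray(B,(200+(u)*.6,170+v*.6),z)[:2]
k=[a(173,178,.096),a(235,160,.096),a(257,213,.096)];c=(k[0]+k[2])/2;print("keys c",c,[np.degrees(np.arctan2(*(p-c)[::-1])) for p in k],[np.linalg.norm(p-c) for p in k],"tip",a(214,216,.109))
ring=np.array([a(*p,.078) for p in[(100,165),(208,62),(322,165)]]);print("collar pts",ring)
e,f=b(211,130,.028),b(211,22,.028);f0=b(211,22,0);print("hub edge near knob",e,"far top",f,np.linalg.norm(e-f),"far bottom",f0,np.linalg.norm(e-f0))
l,r=b(168,75,.028),b(253,75,.028);print("flats",l,r,np.linalg.norm(l-r),(l+r)/2)
kn=b(206,381,.05);print("knob far edge",kn,"arm axis",[np.degrees(np.arctan2(*(b(u1,v1,.014)-b(u0,v0,.014))[::-1])) for u0,v0,u1,v1 in[(182,135,182,285),(235,135,234,285)]])
E
```

```text
keys c [ 0.51610605 -0.09012613] [np.float64(-143.53034805388566), np.float64(122.38759294809886), np.float64(36.46965194611437)] [np.float64(0.008877778197580875), np.float64(0.008093428043269553), np.float64(0.008877778197580875)] tip [ 0.51559521 -0.09042708]
collar pts [[ 0.50387251 -0.10991602]
 [ 0.4961281  -0.07996915]
 [ 0.52664635 -0.07037323]]
hub edge near knob [0.45458981 0.22344703] far top [0.41762463 0.24545266] 0.04301944467431141 far bottom [0.42142408 0.2437248 ] 0.03887356121176352
flats [0.42675403 0.22057846] [0.44377458 0.2488755 ] 0.03302153404400644 [0.4352643  0.23472698]
knob far edge [0.53911126 0.17034987] arm axis [np.float64(-31.417990903190926), np.float64(-30.589739007620697)]
```

```bash
python3 - <<'E'
from h import *
x,y,yaw=.437,.2335,149
robot.move_pose([x,y,.14],[180,0,yaw])
print(robot.line_to([x,y,.0762],vel=.06,guard=8), robot.observe()["tool_pos"])
robot.set_gripper(.02); o=robot.observe(); print(o["gripper_width"],o["tool_pos"],o["ft_force"])
robot.line_to([x,y,.24],vel=.15); robot.pause(.3)
o=robot.observe(); print(o["time"],o["ft_force"],o["torque"],o["tool_pos"],o["tcp_rot"],o["gripper_width"])
W=cal("wrist"); b=robot.grab_frame("wrist"); np.savez("wC.npz",*W); cv2.imwrite("pics/wC.png",b)
print(proj(W,[o["tool_pos"][0],o["tool_pos"][1],o["tool_pos"][2]-.0762+.028]))
cv2.imwrite("pics/c3.png",cv2.resize(b[180:480,120:520],(800,600),interpolation=cv2.INTER_CUBIC))
E
```

```text
False [0.43728171 0.23356339 0.07662799]
0.030971278606273633 [0.43726936 0.23352198 0.07660293] [-1.03441295  0.48499983  4.51551639]
7.8667 [-0.67173341 -0.29910836 -2.22098674] [-0.00209633  0.06116243 -0.0003213 ] [0.43683966 0.23347129 0.23959839] [-1.79975701e+02 -2.70249304e-02  1.49002434e+02] 0.030955245146829565
[316.85098286 343.73444605]
```

View pics/c3.png

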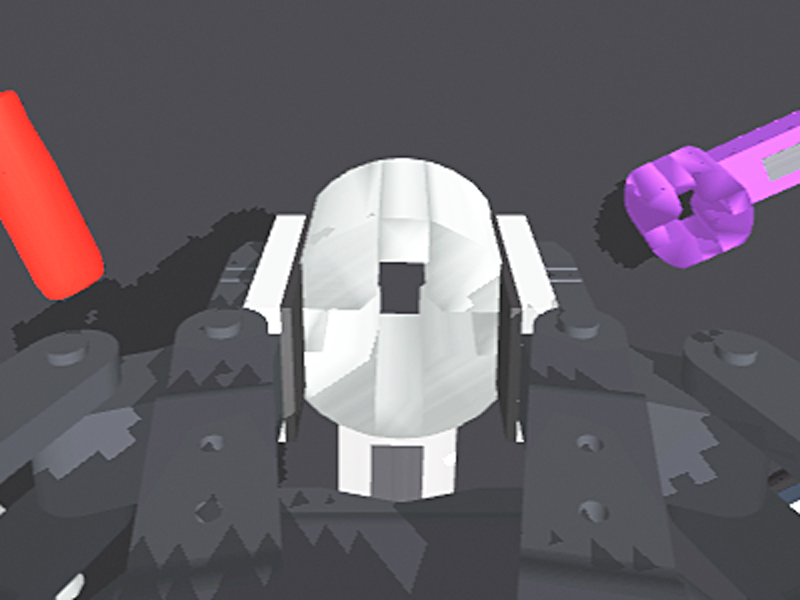

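```bash
python3 - <<'E'
from h import *
C=[np.load("wC.npz")[f"arr_{i}"] for i in range(3)]
p=np.array([.43684,.23347]);d=np.array([np.cos(np.radians(-31)),np.sin(np.radians(-31))]);n=np.array([-d[1],d[0]])
for off in(-.002,0,.002):
  r=[]
  for nm,s,l,z in[("front top",.02,0,.028),("back top",-.02,0,.028),("back bot",-.02,0,0),("slot back top",-.0124,0,.028),("slot back bot",-.0124,0,0),("slot front top",.0124,0,.028),("slotfrontbot",.0124,0,0),("flatcornerFtop",.012,.016,.028),("flatcornerBtop",-.012,.016,.028),("flatcornerBtopL",-.012,-.016,.028),("armtop inner+34",.034,0,.014)]:
    q=p+d*(off+s)+n*l; uv=proj(C,[*q,.2396-.0766+z]); r.append((nm,np.round((uv-[120,180])*2).tolist()))
  print(off,r)
E
```

```text
-0.002 [('front top', [394.0, 423.0]), ('back top', [393.0, 198.0]), ('back bot', [395.0, 142.0]), ('slot back top', [394.0, 243.0]), ('slot back bot', [395.0, 181.0]), ('slot front top', [394.0, 383.0]), ('slotfrontbot', [395.0, 300.0]), ('flatcornerFtop', [492.0, 381.0]), ('flatcornerBtop', [496.0, 246.0]), ('flatcornerBtopL', [291.0, 246.0]), ('armtop inner+34', [395.0, 440.0])]
0 [('front top', [394.0, 433.0]), ('back top', [393.0, 210.0]), ('back bot', [395.0, 152.0]), ('slot back top', [394.0, 255.0]), ('slot back bot', [395.0, 191.0]), ('slot front top', [394.0, 394.0]), ('slotfrontbot', [395.0, 309.0]), ('flatcornerFtop', [491.0, 392.0]), ('flatcornerBtop', [496.0, 258.0]), ('flatcornerBtopL', [291.0, 258.0]), ('armtop inner+34', [395.0, 450.0])]
0.002 [('front top', [394.0, 444.0]), ('back top', [394.0, 222.0]), ('back bot', [395.0, 162.0]), ('slot back top', [394.0, 267.0]), ('slot back bot', [395.0, 200.0]), ('slot front top', [394.0, 404.0]), ('slotfrontbot', [395.0, 318.0]), ('flatcornerFtop', [491.0, 402.0]), ('flatcornerBtop', [496.0, 269.0]), ('flatcornerBtopL', [292.0, 269.0]), ('armtop inner+34', [395.0, 459.0])]
```

```bash
python3 - <<'E'
from h import *
p=[.5144,-.0904]; yaw=124.5
robot.move_pose([*p,.24],[180,0,yaw]); robot.line_to([*p,.195],vel=.08); robot.pause(.2)
o=robot.observe(); f0=o["ft_force"]; t0=o["torque"]; print(o["time"],o["tool_pos"],f0)
g=robot.line_to([*p,.1545],vel=.02,guard=6)
o=robot.observe(); print(g,o["time"],o["tool_pos"],o["tcp_rot"],o["ft_force"]-f0,o["torque"]-t0)
E
```

```text
10.0917 [ 0.51470463 -0.09058257  0.19561964] [ 0.91964123  0.05557399 -2.35205013]
False 12.2667 [ 0.51459807 -0.09058611  0.15474164] [1.79992110e+02 3.94440786e-02 1.24494180e+02] [ 1.66602475 -4.39209684  2.60739763] [-0.92403337 -0.56633492 -0.0461942 ]
```

```bash
python3 - <<'E'
from h import *
p=[.5144,-.0904]
g=robot.line_to([*p,.1515],vel=.01,guard=8)
o=robot.observe(); print(g,o["time"],o["tool_pos"],o["ft_force"],o["torque"],o["gripper_width"])
a=robot.grab_frame("wrist"); b=robot.grab_frame("scene")
cv2.imwrite("pics/wD.png",np.hstack([cv2.resize(a[150:480,100:540],(440,330)),cv2.resize(b[160:300,80:300],(360,229))[:229]]) if 0 else np.hstack([cv2.resize(a,(400,300)),cv2.resize(b[165:300,120:300],(400,300),interpolation=cv2.INTER_CUBIC)]))
E
```

```text
True 12.475 [ 0.5146491  -0.09065486  0.1546071 ] [-0.2270313  -1.30068016  3.60644855] [-0.1020034   0.04735959 -0.08879556] 0.030784691553160427
```

View pics/wD.png

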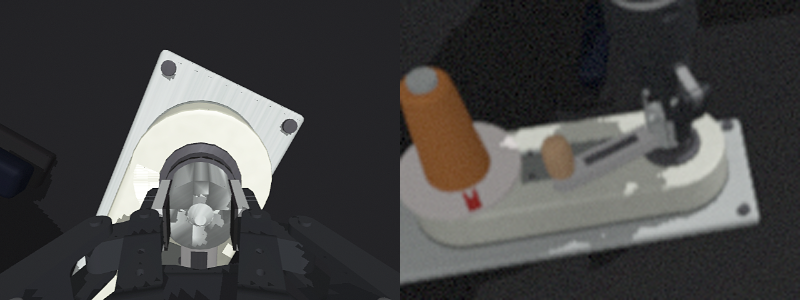

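The crank is meshed and firm at the expected home height, with the pilot visible in the bore. I'll press lightly once more, then turn clockwise in small steps.

```bash
cat > turn.py <<'E'
from h import *
S=np.array([.5152,-.0914])
def turn(y0,y1,z,step=4):
    ys=np.arange(y0,y1,-step)[1:].tolist()+[y1]
    for y in ys:
        a=np.radians(y-180); p=S-.001*np.array([np.cos(a),np.sin(a)])
        robot.line_to([*p,z],vel=.15,rotation=[180,0,y]); o=robot.observe()
        print(round(y,1),round(o["time"],2),o["tool_pos"].round(4),o["tcp_rot"][2].round(1),o["ft_force"].round(1),o["torque"].round(2),np.abs(o["qvel"]).max().round(1))
        if np.linalg.norm(o["ft_force"])>30: print("STOP");break
E
python3 - <<'E'
from turn import *
g=robot.line_to([.5146,-.0906,.1525],vel=.01,guard=12); o=robot.observe(); print(g,o["tool_pos"],o["ft_force"]); robot.pause(.3)
z=o["tool_pos"][2]-.0003
turn(124.5,84.5,z)
cv2.imwrite("pics/top1.png",robot.grab_frame("top"))
im=cv2.imread("pics/top1.png");cv2.imwrite("pics/c4.png",cv2.resize(im[220:300,350:510],(800,400),interpolation=cv2.INTER_CUBIC))
E
```

```text
True [ 0.51461701 -0.09063369  0.15459137] [ 0.06917349 -0.326983    5.21863012]
120.5 13.33 [ 0.5148 -0.0904  0.1546] 120.5 [ 0.  -0.4  4.8] [-0.03  0.07 -0.04] 0.8
116.5 13.58 [ 0.5151 -0.0906  0.1546] 116.6 [ 2.7 -2.   5.1] [-0.44 -0.41 -0.03] 0.9
112.5 13.83 [ 0.5151 -0.0907  0.1546] 112.7 [ 2.8 -3.3  4.8] [-0.6  -0.51  0.01] 0.7
108.5 14.08 [ 0.5152 -0.0907  0.1546] 108.7 [ 3.9 -4.3  5.3] [-0.63 -0.56  0.02] 0.9
104.5 14.33 [ 0.5152 -0.0906  0.1546] 104.7 [ 3.6 -3.8  4.7] [-0.68 -0.56 -0.02] 0.8
100.5 14.58 [ 0.5153 -0.0906  0.1546] 100.7 [ 2.6 -3.9  5.1] [-0.72 -0.62  0.08] 0.7
96.5 14.83 [ 0.5154 -0.0906  0.1546] 96.7 [ 3.1 -3.   6. ] [-0.7  -0.63  0.01] 0.8
92.5 15.08 [ 0.5155 -0.0906  0.1546] 92.7 [ 3.2 -3.3  5.6] [-0.68 -0.68 -0.02] 0.8
88.5 15.33 [ 0.5156 -0.0906  0.1546] 88.7 [ 2.8 -3.5  4.6] [-0.68 -0.63 -0.01] 0.8
84.5 15.58 [ 0.5156 -0.0906  0.1546] 84.7 [ 3.9 -3.7  4.7] [-0.66 -0.62  0.03] 0.8
```

View pics/c4.png

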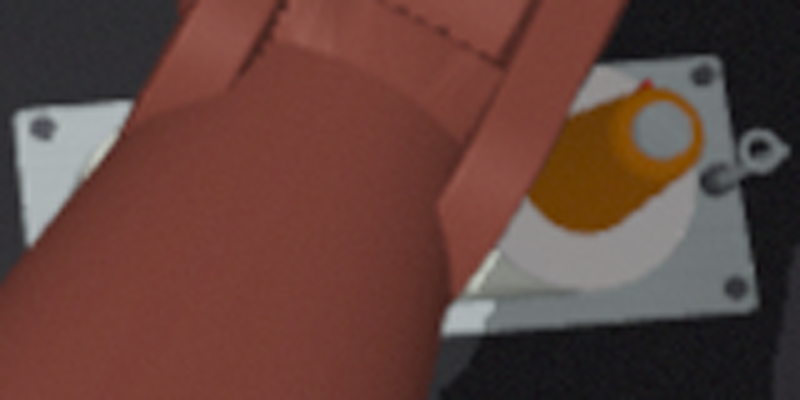

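```bash
python3 - <<'E'
from h import *
C=cal("top"); c=ray(C,(350+646/5,220+83/5),.079)[:2]; e=ray(C,(350+762/5,220+152/5),.106)[:2]
S=np.array([.5152,-.0914]); u=(e-S)/np.linalg.norm(e-S); sp=S+.19*u; an=lambda v:np.degrees(np.arctan2(v[1],v[0]))
print(e,np.linalg.norm(e-S),sp,c,np.linalg.norm(c-sp),an(c-sp)-an(u))
E
```

```text
[ 0.55753302 -0.35394577] 0.26593677019842926 [ 0.54544506 -0.27897728] [ 0.59193727 -0.30866558] 0.05516267224680496 48.2795489054938
```

The catch (crop 646,83) is about 48° from the eye, so about 24° of crank turn remains.

```bash
python3 - <<'E'
from turn import *
turn(84.5,60.5,.1543)
a=robot.grab_frame("top"); b=robot.grab_frame("scene")
cv2.imwrite("pics/c5.png",np.hstack([cv2.resize(a[220:300,430:510],(400,400),interpolation=cv2.INTER_CUBIC),cv2.resize(b[180:300,90:210],(400,400),interpolation=cv2.INTER_CUBIC)]))
E
```

```text
80.5 15.88 [ 0.5157 -0.0906  0.1546] 80.7 [ 3.3 -3.5  5.4] [-0.7  -0.68  0.  ] 0.8
76.5 16.13 [ 0.5158 -0.0906  0.1546] 76.7 [ 3.3 -3.2  6. ] [-0.74 -0.69 -0.02] 0.8
72.5 16.38 [ 0.5158 -0.0907  0.1546] 72.7 [ 3.4 -4.   5.4] [-0.68 -0.75  0.03] 0.8
68.5 16.63 [ 0.5159 -0.0907  0.1546] 68.7 [ 4.3 -3.6  4.6] [-0.74 -0.75 -0.  ] 0.8
64.5 16.88 [ 0.516  -0.0907  0.1546] 64.7 [ 3.8 -3.5  5.2] [-0.68 -0.82 -0.01] 0.8
60.5 17.13 [ 0.5161 -0.0908  0.1546] 60.7 [ 3.5 -3.2  5.1] [-0.67 -0.76  0.01] 0.8
```

View pics/c5.png

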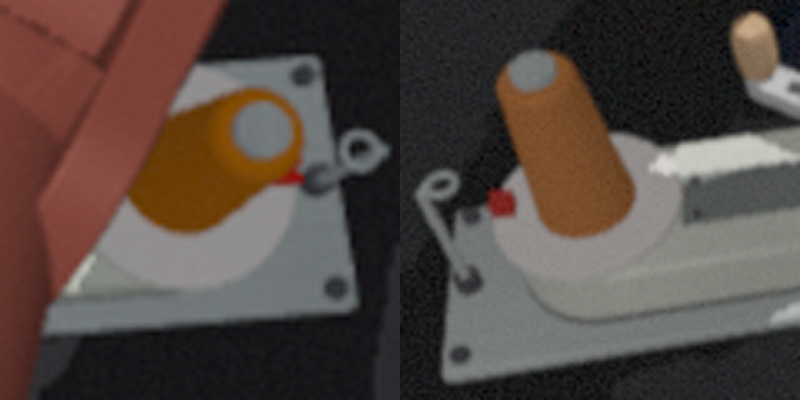

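```bash
python3 - <<'E'
from h import *
C=cal("scene"); c=ray(C,(90+102*.3,180+203*.3),.081)[:2]; e=ray(C,(90+38*.3,180+187*.3),.106)[:2]
T=cal("top"); ct=ray(T,(430+291/5,220+178/5),.081)[:2]; et=ray(T,(430+362/5,220+152/5),.106)[:2]
print("scene",c,e,np.linalg.norm(c-e)); print("top",ct,et,np.linalg.norm(ct-et))
for C_ ,c_,e_ in((C,c,e),(T,ct,et)):
  S=np.array([.5152,-.0914]); u=(e_-S)/np.linalg.norm(e_-S); sp=S+.19*u; an=lambda v:np.degrees(np.arctan2(v[1],v[0])); print(np.linalg.norm(c_-sp),an(c_-sp)-an(u))
E
```

```text
scene [ 0.55488385 -0.32432193] [ 0.56238329 -0.35128983] 0.027991234629278158
top [ 0.54738613 -0.33008445] [ 0.55753302 -0.35394577] 0.025929172879656376
0.04633526936677084 -3.169046842634444
0.05114401455200777 -6.984492993821448
```

```bash
python3 - <<'E'
from turn import *
o=robot.observe(); robot.set_gripper(.06); p=o["tool_pos"]
robot.line_to([p[0],p[1],.26],vel=.08); 
robot.move_pose([.42,.1,.32],[180,0,60.5]); robot.pause(.3)
o=robot.observe(); print(o["time"],o["ft_force"],o["gripper_width"],o["tool_pos"])
a=robot.grab_frame("top"); b=robot.grab_frame("scene"); cv2.imwrite("pics/top2.png",a)
cv2.imwrite("pics/c6.png",np.hstack([cv2.resize(a[210:310,350:510],(400,250),interpolation=cv2.INTER_CUBIC),cv2.resize(b[165:290,90:290],(400,250),interpolation=cv2.INTER_CUBIC)]))
E
```

```text
20.2917 [ 1.13344296  0.20854636 -0.3973959 ] 0.0599105971596489 [0.42028708 0.09930606 0.3195331 ]
```

View pics/c6.png

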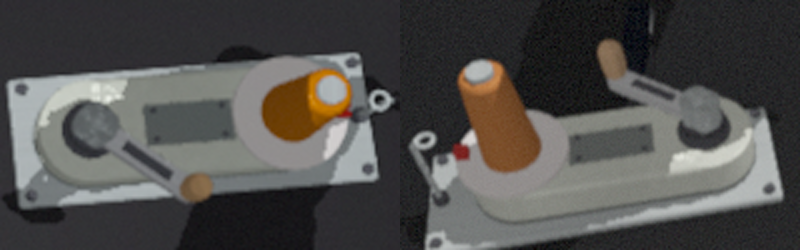

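```bash
python3 - <<'E'
from h import *
T,C=cal("top"),cal("scene")
X=cv2.triangulatePoints(T[0]@np.c_[T[1],T[2]],C[0]@np.c_[C[1],C[2]],np.array([[388.],[259.4]]),np.array([[239.],[214.5]])); print((X[:3]/X[3]).ravel(), proj(T,[.5152,-.0914,.106]),proj(C,[.5152,-.0914,.106]))
robot.job_done()
E
```

```text
[ 0.51349098 -0.09185668  0.10378057] [388.20107751 258.50721795] [239.30801366 214.3897782 ]
the job is handed in; nothing more can be done
```

The crank is fitted on the drive shaft, the catch faces the guide eye, and the job was handed in at about 20 s of the 64 s allowed. I don't know the verdict, because the interface doesn't report one.

**What I did**
- I picked the bare aluminium crank over the purple and green look-alikes and gripped it by the hub flats.
- The key angle read from the wrist camera was about 34.5°. With the crank set to match, it slid down without needing a search by feel.
- I pressed lightly until it was firm, then turned it 64° clockwise with the hub still gripped. About 12° of that was spline play.
- I then let go and backed off.

**Last checks**
- **Seating:** the stop came at an underside height of 78.0 mm, which is the collar height, with about 8 N of pressing. After release, the two cameras put the hub top at 104 mm against 106 mm expected, within their accuracy.
- **Catch to eye:** before release the two were 26 mm (top camera) and 28 mm (scene camera) apart, against a limit of 35 mm. The cameras disagree slightly on the angle, at about 7° and 3° past the eye. The pictures after release still show the catch at the eye, but I didn't measure it again.
- **Bystanders:** I made no contact with the other things that I know of, but I didn't check their positions in a final picture.

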